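Shut the card tray and offer an opened bag clip to the recipe card

TASK

Push the open tray of the wooden recipe-card file fully home until it seats in its catch. Then pick up the grey spring clip by its two levers, squeeze it wide open, and finish holding it gaping astride the middle of the tall card's top edge, lined up with the edge, with one jaw in front of the card and one behind, both reaching clearly below the edge and nothing of the clip touching the card. Do not let go: the job ends with the robot still holding the clip open there, the tray still home, and the two jars and the timer left where they stand.

Things in the scene. Friction and masses are not known exactly. Their poses are not given: they have to be found in the camera images.
- file_tray (a joint): how far the tray stands out of the file, m: 0 fully home, 0.022 to 0.038 at the start. Slides along the file's x axis with about 1.5 N of friction. From 16 mm on a spring ball catch resists with 4 to 5 N more; past 7 mm it helps the tray in and holds it with about 3 N against a hard stop.
- tray_front (a point): middle of the flat outer front face of the tray, 30 mm above the worktop; moves with the tray. The front board is 130 mm wide, 10 mm thick and reaches from 2 to 60 mm above the worktop. Axes: x points into the file (the way the tray is pushed home), y along the front, z up.
- card_top (a point): middle of the top edge of the tall stiff white card that stands upright across the tray, fixed to it. Card 110 mm wide, 3 mm thick, top edge 90 mm above the worktop, 50 mm behind the tray's front face. Axes: x through the card, away from the tray's front, y along the edge, z up. Nothing else stands within 30 mm below the edge.
- card_file: low open-topped wooden recipe-card file, 130 mm deep (tray front at x = -60 mm when home), 130 mm wide, 46 mm high, fixed to the worktop, with its sliding tray and the tall card; origin at the the middle of its underside, x pointing to its back, y along its front, z up. Its place varies; it faces the robot within 0.2 rad. Wall cabinets hang beyond it (x over 0.59 m, z over 0.62 m): travel low.
- clip_centre (a point): centre of the pivot pin of the grey bag clip, half-way up it: 45 mm above the worktop at the start, where it stands upright and loose on its shut jaws. Axes: x along jaws and pin, y the way the levers are squeezed and the jaws spread, z up. Jaws: 56 mm long along x, tips 45 mm below the pin, 24 mm thick together when shut.
- bag_clip: the whole clip, about 70 g; origin 45 mm below the pin, axes as clip_centre. Its two levers, 44 mm wide along x, rise from the pin in a V to 50 mm above it. Outer faces when shut: 56 mm apart at the top, 40 mm apart 25 mm above the pin. Fully open they are upright and parallel, 20 mm apart, and the jaw tips gape 29 mm.
- clip_half_a (a joint): opening of one half of the clip, rad: 0 shut, 0.33 fully open; the other half mirrors it. A spring shuts it: about 4 N on each lever's top starts to open it, about 9 N at mid-lever opens it fully, to a stop; squeezing harder does no harm. Opening it as it stands lowers the pin about 2 mm.
- jaw_tip_a (a point): middle of the lower inner edge of the jaw on the clip's +y side, 45 mm from the pin; meets jaw_tip_b when the clip is shut
- jaw_tip_b (a point): middle of the lower inner edge of the jaw on the clip's -y side, 45 mm from the pin
- vitamin_jar: closed jar with a green lid and sweets-like tablets inside, 75 mm wide, 127 mm tall, standing behind the clip; origin at the centre of its underside
- spice_jar: small squarish glass spice jar with a white lid, 47 mm wide, 98 mm tall, standing behind the clip; origin at the centre of its underside
- egg_timer: round kitchen timer with a red top, 64 mm across, 47 mm high, near the front edge; origin at the centre of its underside
Mind the look-alikes: they are no part of the job. Leave any blue look-alike of the bag_clip alone.

How it is judged:
By the outcome, as a careful person would: the job done as asked, in the order asked, and still so for the second after the job is handed in, while the arm keeps its last pose, push and grip.
It also fails if it takes over 54 s, if anything falls off the work surface, if the arm or the gripper's body presses on something with over 40 N, if the wrist force passes 120 N, or if a joint passes its speed limit or range.

ROBOT

A 6-joint arm with a two-finger parallel gripper is mounted at the origin on a cart in front of the work surface, level with it; the furniture and walls round the work are solid. World frame = base frame: x ahead of the robot, y to its left, z up, the work surface at z = 0. Lengths are in m, angles in rad, forces in N, time in s.
With the tool pointing down it reaches from about 0.35 to 0.775 m from the base axis. Payload 5.5 kg.
Tool frame: the origin (TCP) lies between the finger pads; the fingertips stand 19 mm ahead of it and the grasp point (between the pads) is the TCP (r.finger_overhang is the z of the fingertips in the tool frame, in m); z points along the fingers, y is the line along which they close (so a half turn about z gives the same grasp; the last joint's range is limited). The gripper opens to 85 mm and grips with 20 to 120 N. Pads are 22 mm wide; open, the fingers measure 114 mm over their backs; the gripper's body (76 mm by 85 mm) begins 54 mm behind the grasp point. The pads swing forward as they close: fully open they stand 13 mm farther back than shut.
Start: joints at [-1.356, 0.313, 0.046, 1.304, 0, 1.431], TCP at [0.2, -0.539, 0.25] pointing down, gripper open.
Joint ranges: [-2.76, 2.76], [-0.86, 1.69], [-1.03, 1.26], [-2.2, 2.34], [-1.47, 1.5], [-3.14, 3.14]. Speed limits (rad/s): [2.57, 2.57, 3.14, 3.14, 3.14, 3.14].

INTERFACE

Orientations are given as a rotation vector (axis times angle).
In Python, from workcell import r gives the robot as it stands.
- The arm moves only by the tool move_arm, never from a script. Its argument "commands" is text: rows parted by semicolons, each of 7 numbers parted by spaces: the turn, a rotation vector about the world's x, y, z in degrees, then the shift along the world's x, y, z in mm, then the finger opening in mm, from 0 to 85.4. A call has 1 to 12 rows; each row shifts and turns the commanded pose from where the row before left it; what a row does not reach is not made up. A row lasts 1/10 s, in which the tool goes at most 50 mm and 8.59 degrees, less where a joint would pass 70% of its speed; a pose out of reach is approached as far as the arm can. A call is refused whole if a number of a shift passes 50 or a number of a turn 8.59, either way. A call with a gripper value outside its range is refused whole. The fingers move at their own pace and stop on an object; "grip_force" is the grip in N (left out, the last holds). Time passes only in rows, so rows that do not move let the fingers close. It gives the time, the measured TCP pose, the force, the opening and the grip force at its end, in the units of the state.
- r.observe(): the state, without advancing time (a new reading comes with each control period).
- r.read_camera(name): name is "scene" or "top"; returns a dict with "color" (384x512x3 uint8, blue, green, red), "mtx" (3x3 intrinsics, pixels), "R" (3x3) and "t" (3): a world point X has camera coordinates R X + t. Camera axes: x right, y down, z forward; pixel columns grow to the right and rows downward; lengths in m; the calibration is good to about 2 mm. A picture is of the moment at which its call begins. There is no depth.
- r.close_job(): hands the job in; it is judged then, once.
Trained networks look in a picture, given as the dict that the camera call returned (one of the last four; its "shot" number tells which), for a name from the list of things; names that differ only in an ending like _2 or _b are one class to them, and where a whole thing is asked for, a point or a joint stands for the part that bears it (a point fixed in the world has none). Each returns a list of dicts, best first, with "score" (0 to 1); they miss things now and then, are a little off and sometimes report something else, mostly with a low value. They report only what shows in the picture. A call takes as long as a camera call. They do not tell look-alikes from the thing itself.
- r.outline_of(picture, query): "mask" (384x512 bool, what is visible of it).
- r.place_of(picture, query): "at" ([x, y, z] in m, in world coordinates, good to about 4 mm: a listed point, or the origin of a listed thing).
The state is a dict: "t": time; "joints": joint angles; "qd": joint speeds; "tau": joint torques, N m; "ee_pos": TCP position; "tcp_rot": TCP orientation; "force": force on the tool from outside, world axes, zero at the start; "wrist_torque": the same for the moment, N m; "width": finger opening in m; "gripper_force": force on a finger pad.
Only numpy, scipy, OpenCV 4.12 (cv2) and the standard library are available. Lean on these libraries where they do the work, as an engineer would, in place of code of your own. Each camera call takes 0.05 s, during which the arm holds its last target. There are 200 camera calls.

## Working session

There is one attempt and no reset: what is moved stays moved. The work goes in short steps, Python scripts to look and compute and a tool call to move; the robot and the scene stay as the last step left them, time stands still between calls to the robot, and variables do not carry over. Pictures are saved under pics/ and viewed, at most 10 in all, crops included, and the job is handed in when it is done.

Besides the shell and the picture viewer there is one more tool, called by a JSON object that holds its "op" and its "data", one argument or row to a line. move_arm: Moves the arm, as the interface text tells. Its arguments: {"type":"object","properties":{"commands":{"type":"string"},"grip_force":{"type":"number"}},"required":["commands"]}

```bash
mkdir -p pics; ls; python3 - <<'E'
from workcell import r
import cv2, numpy as np
o=r.observe(); print(o['t'],o['ee_pos'],o['tcp_rot'],o['width'],r.finger_overhang)
ps={}
for n in ('scene','top'):
    p=r.read_camera(n); cv2.imwrite(f'pics/{n}0.png',p['color']); ps[n]=p
    for q in ('tray_front','card_top','card_file','clip_centre','bag_clip','jaw_tip_a','vitamin_jar','spice_jar','egg_timer'):
        for d in r.place_of(p,q):
            X=np.array(d['at']); c=p['R']@X+p['t']; u=p['mtx']@c; print(n,q,round(d['score'],2),np.round(X,4),np.round(u[:2]/u[2]), [k for k in d])
cv2.imwrite('pics/both0.png',cv2.resize(np.hstack([ps['scene']['color'],ps['top']['color']]),(800,300)))
E
```

```text
pics
0.0 [ 0.19962707 -0.53872572  0.24940466] [-3.09051468e+00 -5.54022346e-01  1.23463400e-04] 0.08533305602910025 0.019
scene tray_front 0.87 [0.4493 0.0151 0.0304] [238. 230.] ['at', 'score']
scene card_top 0.63 [ 0.5454  0.0128 -0.0032] [217. 216.] ['at', 'score']
scene card_top 0.56 [0.4994 0.0125 0.0918] [225. 198.] ['at', 'score']
scene card_file 0.6 [ 0.5459  0.0116 -0.0032] [218. 216.] ['at', 'score']
scene clip_centre 0.86 [0.3601 0.0755 0.0473] [237. 262.] ['at', 'score']
scene clip_centre 0.74 [0.4292 0.1666 0.0463] [183. 261.] ['at', 'score']
scene clip_centre 0.22 [ 0.5457  0.0102 -0.0024] [218. 215.] ['at', 'score']
scene bag_clip 0.79 [0.4342 0.1628 0.004 ] [186. 272.] ['at', 'score']
scene bag_clip 0.77 [ 0.3636  0.0773 -0.0005] [236. 275.] ['at', 'score']
scene jaw_tip_a 0.97 [0.4331 0.1621 0.0024] [186. 272.] ['at', 'score']
scene jaw_tip_a 0.86 [ 0.371   0.0809 -0.0004] [233. 274.] ['at', 'score']
scene jaw_tip_a 0.76 [ 0.4298  0.1644 -0.0019] [186. 275.] ['at', 'score']
scene jaw_tip_a 0.74 [ 0.3679  0.0786 -0.0006] [235. 274.] ['at', 'score']
scene vitamin_jar 
[... 952 characters left out ...]
1643 -0.0034] [175. 214.] ['at', 'score']
top jaw_tip_a 0.76 [0.3615 0.0768 0.0016] [208. 241.] ['at', 'score']
top jaw_tip_a 0.73 [0.3699 0.0788 0.003 ] [207. 238.] ['at', 'score']
top jaw_tip_a 0.69 [ 4.338e-01  1.608e-01 -2.000e-04] [176. 214.] ['at', 'score']
top jaw_tip_a 0.68 [ 0.4594 -0.1992 -0.002 ] [314. 202.] ['at', 'score']
top jaw_tip_a 0.65 [ 0.4619 -0.2042 -0.    ] [316. 201.] ['at', 'score']
top jaw_tip_a 0.54 [0.431  0.1642 0.0007] [175. 215.] ['at', 'score']
top vitamin_jar 0.95 [ 0.6248 -0.1625  0.0014] [298. 139.] ['at', 'score']
top spice_jar 0.61 [ 0.6228 -0.2512  0.002 ] [332. 139.] ['at', 'score']
top egg_timer 0.59 [ 0.3455 -0.2345  0.0026] [329. 246.] ['at', 'score']
```

View pics/both0.png

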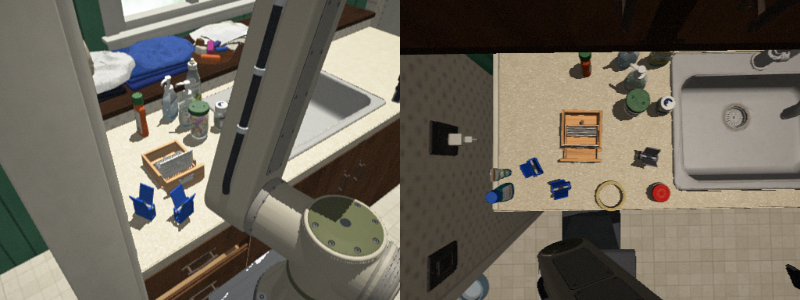

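```bash
python3 - <<'E'
import cv2
a=cv2.imread('pics/top0.png')[120:270,150:360]
cv2.imwrite('pics/topcrop.png',cv2.resize(a,None,fx=3.8,fy=3.8,interpolation=cv2.INTER_CUBIC))
E
```

```text
(no output)
```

View pics/topcrop.png

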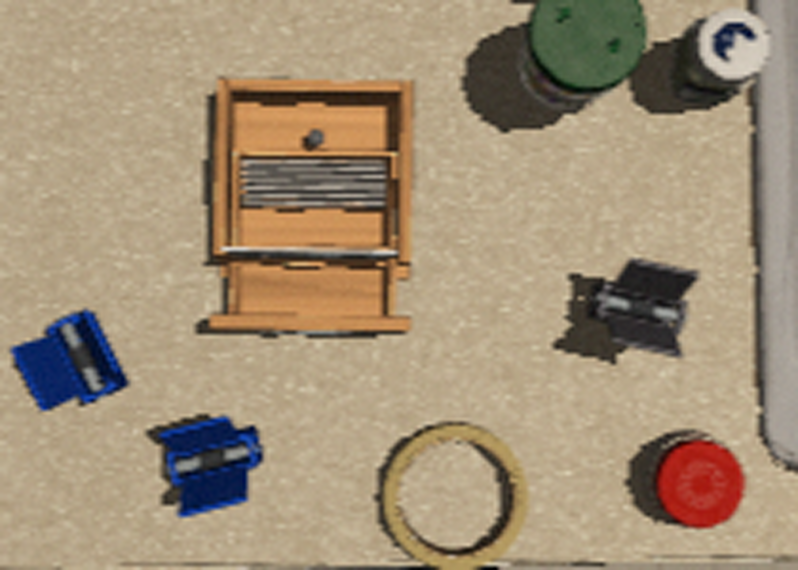

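The grey clip at top-image pixel (320, 200) is the target. The lookalikes are the two blue clips at (207, 240) and (171, 213), and the enlarged crop shows that only the first one is grey. The tray stands open, with the front board at about (231, 207) and the card edge at about (231, 186).

```bash
cat > h.py <<'E'
import numpy as np, cv2
def ray(p,uv,z):
    "back-project pixel onto the plane of height z"
    R,t=np.array(p['R']),np.array(p['t']); C=-R.T@t
    d=R.T@np.linalg.inv(p['mtx'])@[uv[0],uv[1],1]
    return C+d*(z-C[2])/d[2]
def proj(p,X):
    c=p['R']@np.array(X)+p['t']; u=p['mtx']@c; return u[:2]/u[2]
E
python3 - <<'E'
from workcell import r
from h import *
p=r.read_camera('top')
f=lambda u,v:(150+u/3.8-.37,120+v/3.8-.37)
P=lambda n,u,v,z:print(n,np.round(ray(p,f(u,v),z)*1000,1))
print('cam',-p['R'].T@p['t'])
P('pinL',602,301,.045);P('pinR',686,313,.045)
for c in ((632,260),(698,270),(605,342),(680,355)):P('lev',*c,.095)
P('trayL',212,327,.06);P('trayR',411,325,.06)
P('cardL',224,251,.09);P('cardR',397,255,.09)
P('fileBL',218,79,.046);P('fileBR',413,82,.046)
P('fileFL',207,262,.046);P('fileFR',410,274,.046)
for q in ('clip_centre','card_file','card_top','egg_timer'):
    for d in r.outline_of(p,q):
        m=d['mask'].astype(np.uint8); ys,xs=np.nonzero(m); print(q,round(d['score'],2),len(xs),xs.mean().round(1),ys.mean().round(1),cv2.minAreaRect(np.c_[xs,ys].astype(np.float32)))
E
```

```text
cam [ 0.45443623 -0.03185892  0.94502101]
pinL [ 466.4 -177.1   45. ]
pinR [ 457.7 -231.9   45. ]
lev [ 490.8 -188.2   95. ]
lev [ 484.  -228.9   95. ]
lev [ 440.4 -170.3   95. ]
lev [ 431.7 -216.4   95. ]
trayL [453.2  76.4  60. ]
trayR [452.6 -51.5  60. ]
cardL [500.4  64.9  90. ]
cardR [496.3 -42.8  90. ]
fileBL [616.3  72.8  46. ]
fileBR [612.4 -55.7  46. ]
fileFL [495.7  81.   46. ]
fileFR [485.9 -51.7  46. ]
clip_centre 0.92 462 205.0 241.9 ((206.21176147460938, 241.95294189453125), (22.34383773803711, 24.296213150024414), 77.47119140625)
clip_centre 0.82 543 167.2 214.9 ((167.00001525878906, 215.50001525878906), (25.043960571289062, 24.59674835205078), 63.43495178222656)
clip_centre 0.79 526 318.7 200.0 ((317.2884521484375, 199.5576934814453), (26.671794891357422, 23.337820053100586), 11.309932708740234)
card_file 0.75 3335 231.5 173.2 ((231.0, 174.0), (66.0, 52.0), 90.0)
card_top 0.92 2129 231.5 183.6 ((231.0, 183.0), (48.0, 52.0), 90.0)
egg_timer 0.76 537 331.4 245.4 ((331.3000183105469, 245.4000244140625), (26.832815170288086, 24.59674835205078), 26.56505012512207)
egg_timer 0.26 530 337.8 134.7 ((338.0, 134.5), (25.0, 26.0), 90.0)
```

{"op": "move_arm", "data": {
  "commands": "0 0 5.7 16 42 -3 0;0 0 5.7 16 42 -3 0;0 0 5.7 16 42 -3 0;0 0 5.7 16 42 -3 0;0 0 5.7 16 42 -3 0;0 0 5.7 16 42 -3 0;0 0 5.7 16 42 -3 0;0 0 5.7 16 42 -3 0;0 0 5.7 16 42 -3 0;0 0 5.7 16 42 -3 0;0 0 5.7 16 42 -3 0;0 0 5.4 16 42 -3 0",
  "grip_force": 40
}}

```text
t: 2.45
ee_pos: [0.3922, -0.0335, 0.2146]
tcp_rot: [2.247, 2.194, 0.001]
force: [1.0, -1.6, 0.8]
width: -0.0001
gripper_force: 0.0
```

{"op": "move_arm", "data": {
  "commands": "0 0 0 5 24 -30 0;0 0 0 5 24 -35 0;0 0 0 3 1 -35 0;0 0 0 0 0 -35 0;0 0 0 0 0 -25 0;0 0 0 0 0 -9 0;0 0 0 5 0 0 0;0 0 0 0 0 0 0"
}}

```text
t: 3.25
ee_pos: [0.4117, 0.0134, 0.0465]
tcp_rot: [2.25, 2.189, 0.003]
force: [1.3, 0.2, -0.2]
width: -0.0001
gripper_force: 0.0
```

```bash
python3 - <<'E'
from workcell import r
from h import *
p=r.read_camera('scene'); cv2.imwrite('pics/s1.png',p['color'])
q=r.read_camera('top'); cv2.imwrite('pics/t1.png',q['color'])
for n in ('tray_front','clip_centre','bag_clip','egg_timer','vitamin_jar','spice_jar'):
  for c in (p,q):
    print(n,[(round(d['score'],2),np.round(d['at'],3).tolist()) for d in r.place_of(c,n)])
a=cv2.resize(p['color'][140:330,150:410],None,fx=3,fy=3,interpolation=cv2.INTER_CUBIC);cv2.imwrite('pics/s1c.png',a)
E
```

```text
tray_front []
tray_front [(0.64, [0.449, 0.014, 0.028])]
clip_centre [(0.89, [0.432, 0.167, 0.047]), (0.83, [0.363, 0.079, 0.045])]
clip_centre [(0.94, [0.465, -0.206, 0.048]), (0.7, [0.628, -0.157, 0.004]), (0.64, [0.436, 0.162, 0.049])]
bag_clip [(0.82, [0.366, 0.08, 0.001]), (0.59, [0.43, 0.166, 0.002])]
bag_clip [(0.96, [0.461, -0.198, 0.005]), (0.66, [0.43, 0.16, -0.002])]
egg_timer []
egg_timer [(0.58, [0.344, -0.237, 0.001]), (0.17, [0.448, 0.013, 0.031])]
vitamin_jar []
vitamin_jar [(0.91, [0.626, -0.156, 0.004]), (0.72, [0.498, 0.012, 0.093])]
spice_jar []
spice_jar [(0.73, [0.624, -0.253, 0.002])]
```

View pics/s1c.png

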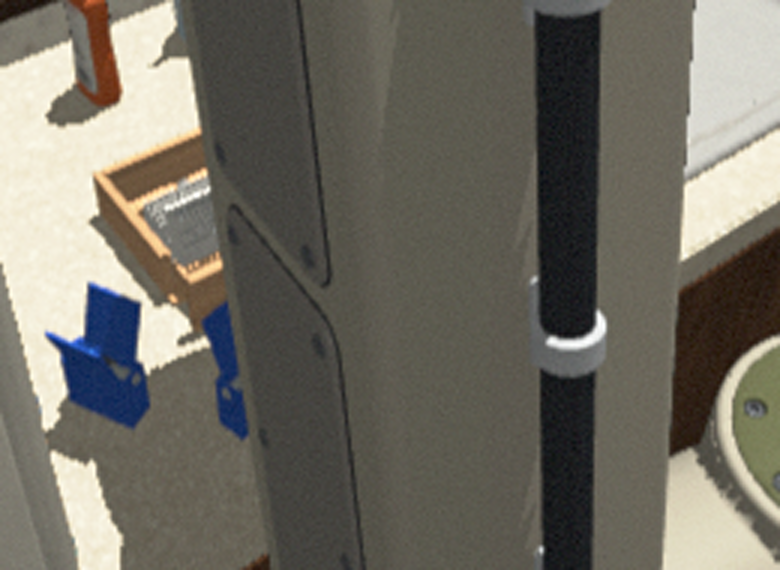

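The arm hides the file in the scene camera, so I'll push by feel.

{"op": "move_arm", "data": {
  "commands": "0 0 0 6 0 0 0;0 0 0 6 0 0 0;0 0 0 6 0 0 0;0 0 0 5 0 0 0;0 0 0 4 0 0 0;0 0 0 4 0 0 0;0 0 0 0 0 0 0"
}}

```text
t: 4.65
ee_pos: [0.4413, 0.0137, 0.0452]
tcp_rot: [2.252, 2.191, 0.0]
force: [-0.5, 0.5, -0.7]
width: 0.0
gripper_force: 0.0
```

{"op": "move_arm", "data": {
  "commands": "0 0 0 4 0 0 0;0 0 0 4 0 0 0;0 0 0 4 0 0 0;0 0 0 0 0 0 0"
}}

```text
t: 5.05
ee_pos: [0.4535, 0.0138, 0.0453]
tcp_rot: [2.251, 2.19, 0.001]
force: [0.3, -0.2, -1.0]
width: 0.0001
gripper_force: 0.0
```

{"op": "move_arm", "data": {
  "commands": "0 0 0 3 0 0 0;0 0 0 3 0 0 0;0 0 0 0 0 0 0"
}}

```text
t: 5.35
ee_pos: [0.4583, 0.0138, 0.0452]
tcp_rot: [-2.251, -2.19, 0.001]
force: [-2.1, -0.7, 0.1]
width: -0.0
gripper_force: 1.2
```

{"op": "move_arm", "data": {
  "commands": "0 0 0 3 0 0 0;0 0 0 2 0 0 0;0 0 0 0 0 0 0"
}}

```text
t: 5.65
ee_pos: [0.4651, 0.0138, 0.0456]
tcp_rot: [2.251, 2.19, 0.003]
force: [0.1, -0.6, 0.8]
width: -0.0003
gripper_force: 0.0
```

```bash
python3 - <<'E'
from workcell import r
from h import *
q=r.read_camera('top'); cv2.imwrite('pics/t2.png',q['color'])
print(q['shot'],[(n,[(round(d['score'],2),np.round(d['at'],3).tolist()) for d in r.place_of(q,n)]) for n in ('tray_front','card_top')])
cv2.imwrite('pics/t2c.png',cv2.resize(q['color'][130:290,170:310],None,fx=3.7,fy=3.7,interpolation=cv2.INTER_CUBIC))
E
```

```text
6 [('tray_front', []), ('card_top', [(0.75, [0.528, 0.012, 0.093])])]
```

View pics/t2c.png

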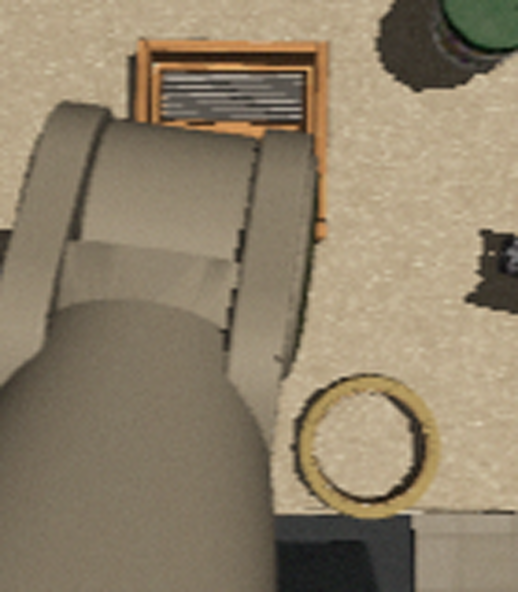

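The card pile now sits closer to the back wall, so the tray is moving with the fingers. I'll keep pushing until it meets the hard stop.

{"op": "move_arm", "data": {
  "commands": "0 0 0 3 0 0 0;0 0 0 2 0 0 0;0 0 0 0 0 0 0"
}}

```text
t: 6.1
ee_pos: [0.4694, 0.0137, 0.0454]
tcp_rot: [2.251, 2.19, 0.001]
force: [-1.5, -0.4, -0.4]
width: 0.0
gripper_force: 0.0
```

{"op": "move_arm", "data": {
  "commands": "0 0 0 2 0 0 0;0 0 0 2 0 0 0;0 0 0 0 0 0 0"
}}

```text
t: 6.4
ee_pos: [0.4698, 0.0139, 0.0449]
tcp_rot: [-2.249, -2.188, 0.007]
force: [-7.6, -0.5, 6.2]
width: -0.0002
gripper_force: 4.0
```

{"op": "move_arm", "data": {
  "commands": "0 0 0 2 0 0 0;0 0 0 0 0 0 0"
}}

```text
t: 6.6
ee_pos: [0.4699, 0.0139, 0.0447]
tcp_rot: [-2.248, -2.186, 0.011]
force: [-12.2, -1.0, 10.9]
width: -0.0002
gripper_force: 6.5
```

{"op": "move_arm", "data": {
  "commands": "0 0 0 2 0 0 0;0 0 0 0 0 0 0"
}}

```text
t: 6.8
ee_pos: [0.4699, 0.014, 0.0444]
tcp_rot: [-2.246, -2.184, 0.015]
force: [-16.8, -1.6, 14.1]
width: -0.0001
gripper_force: 8.9
```

{"op": "move_arm", "data": {
  "commands": "0 0 0 -10 0 0 0;0 0 0 -20 0 0 0;0 0 0 -20 0 20 0;0 0 0 0 -30 40 85;0 0 0 0 -40 30 85;0 0 -3.9 0 -45 20 85;0 0 -4 0 -45 0 85;0 0 0 20 -40 0 85;0 0 0 14 -17 0 85;0 0 0 0 0 0 85;0 0 0 0 0 0 85"
}}

```text
t: 7.9
ee_pos: [0.4605, -0.2032, 0.1549]
tcp_rot: [-2.397, -2.029, -0.0]
force: [-0.4, 1.3, 0.3]
width: 0.0853
gripper_force: 0.0
```

```bash
python3 - <<'E'
from workcell import r
from h import *
o=r.observe();print(o['ee_pos'],o['width'],o['force'])
p=r.read_camera('scene');q=r.read_camera('top')
for c in (p,q): print([(n,[(round(d['score'],2),np.round(d['at'],3).tolist()) for d in r.place_of(c,n)]) for n in ('tray_front','card_top','card_file','clip_centre')])
a=cv2.resize(q['color'][130:250,190:350],None,fx=3.5,fy=3.5,interpolation=cv2.INTER_CUBIC)
b=cv2.resize(p['color'][150:320,150:350],(494,420),interpolation=cv2.INTER_CUBIC)[:,:240]
cv2.imwrite('pics/c3.png',np.hstack([a,b]))
E
```

```text
[ 0.46047288 -0.20323679  0.15494189] 0.08529007401855296 [-0.44038601  1.31080584  0.2613391 ]
[('tray_front', [(0.72, [0.484, 0.011, 0.029])]), ('card_top', [(0.63, [0.535, 0.012, 0.091])]), ('card_file', [(0.6, [0.546, 0.01, -0.005])]), ('clip_centre', [(0.95, [0.363, 0.078, 0.046]), (0.86, [0.435, 0.165, 0.046])])]
[('tray_front', [(0.78, [0.484, 0.014, 0.032]), (0.48, [0.628, -0.159, 0.004])]), ('card_top', [(0.89, [0.535, 0.013, 0.092]), (0.17, [0.344, -0.239, 0.002])]), ('card_file', []), ('clip_centre', [(0.86, [0.369, 0.075, 0.045]), (0.79, [0.434, 0.164, 0.047]), (0.51, [0.462, -0.205, 0.047])])]
```

View pics/c3.png

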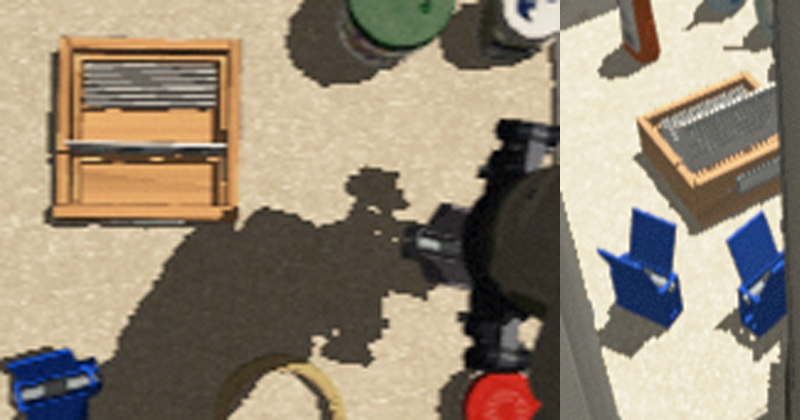

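The tray is home: the front board is flush with the file, at top-image pixel (231, 191), and tray_front reads x = 0.484. The clip sits between the open fingers at about (313, 200). I'll go down and squeeze.

{"op": "move_arm", "data": {
  "commands": "0 0 0 1 0 -20 85;0 0 0 0 0 -20 85;0 0 0 0 0 -20 85;0 0 0 0 0 -18 85;0 0 0 0 0 0 85;0 0 0 0 0 0 65;0 0 0 0 0 0 55;0 0 0 0 0 0 45;0 0 0 0 0 0 35;0 0 0 0 0 0 25",
  "grip_force": 40
}}

```text
t: 9.4
ee_pos: [0.462, -0.2041, 0.0807]
tcp_rot: [2.395, 2.028, -0.002]
force: [-11.8, 2.3, 26.6]
width: 0.026
gripper_force: 30.9
```

{"op": "move_arm", "data": {
  "commands": "0 0 0 0 0 0 10;0 0 0 0 0 0 10;0 0 0 0 0 0 10;0 0 0 0 0 0 10;0 0 0 0 0 0 10"
}}

```text
t: 9.9
ee_pos: [0.4604, -0.2037, 0.0809]
tcp_rot: [2.397, 2.029, -0.005]
force: [-11.5, 2.7, 27.0]
width: 0.0247
gripper_force: 37.3
```

{"op": "move_arm", "data": {
  "commands": "0 0 0 0 0 4 0;0 0 0 0 0 4 0;0 0 0 0 0 4 0;0 0 0 0 0 4 0;0 0 0 0 0 0 0;0 0 0 0 0 0 0",
  "grip_force": 60
}}

```text
t: 10.5
ee_pos: [0.4618, -0.2032, 0.0932]
tcp_rot: [2.397, 2.031, 0.0]
force: [-0.1, 0.2, -1.2]
width: 0.0173
gripper_force: 64.6
```

```bash
python3 - <<'E'
from workcell import r
o=r.observe();print(o['ee_pos'],o['width'],o['force'],o['wrist_torque'],o['gripper_force'])
E
```

```text
[ 0.46183185 -0.20320575  0.09321803] 0.01725602804572958 [-0.08023504  0.24454937 -1.237978  ] [ 0.01202279 -0.05084784  0.00719655] 64.63851928710938
```

{"op": "move_arm", "data": {
  "commands": "0 0 0 0 0 20 0;0 0 0 0 0 30 0;0 0 0 0 10 30 0;0 0 0 0 20 10 0;0 0 0 0 30 0 0;0 0 0 0 30 0 0;0 0 0 0 10 0 0;0 0 0 0 0 0 0"
}}

```text
t: 11.3
ee_pos: [0.4615, -0.1021, 0.1831]
tcp_rot: [-2.395, -2.033, 0.001]
force: [0.3, -0.2, -0.2]
width: 0.0175
gripper_force: 64.6
```

```bash
python3 - <<'E'
from workcell import r
from h import *
o=r.observe();print(o['ee_pos'],o['width'],o['force'])
p=r.read_camera('scene');q=r.read_camera('top')
for c in (p,q):
  print(c['mtx'][0,0],-c['R'].T@c['t'],proj(c,o['ee_pos']))
  print([(n,[(round(d['score'],2),np.round(d['at'],3).tolist()) for d in r.place_of(c,n)]) for n in ('jaw_tip_a','clip_centre','card_top')])
a=cv2.resize(q['color'][130:250,190:350],(533,400),interpolation=cv2.INTER_CUBIC)
b=cv2.resize(p['color'],(533,400))[:,100:360]
cv2.imwrite('pics/c4.png',np.hstack([a,b]))
E
```

```text
[ 0.46151155 -0.10211389  0.18308463] 0.01748056279569163 [ 0.32718688 -0.21173276 -0.18215881]
425.0844463754076 [-0.12648493  0.36937771  0.74793421] [275.78479752 155.83440408]
[('jaw_tip_a', [(0.91, [0.435, 0.16, 0.001]), (0.61, [0.434, 0.163, -0.002]), (0.57, [0.366, 0.076, -0.001]), (0.43, [0.366, 0.08, 0.001])]), ('clip_centre', [(0.97, [0.434, 0.168, 0.047]), (0.7, [0.364, 0.08, 0.048]), (0.29, [0.485, 0.014, 0.029])]), ('card_top', [(0.57, [0.532, 0.013, 0.092])])]
361.77693611850265 [ 0.45443623 -0.03185892  0.94502101] [283.05215679 200.65213428]
[('jaw_tip_a', [(0.64, [0.433, 0.163, 0.002]), (0.58, [0.432, 0.163, 0.002]), (0.57, [0.363, 0.077, 0.001]), (0.53, [0.37, 0.076, -0.001])]), ('clip_centre', [(0.9, [0.436, 0.162, 0.046]), (0.85, [0.368, 0.075, 0.045])]), ('card_top', [(0.84, [0.534, 0.013, 0.092])])]
```

View pics/c4.png

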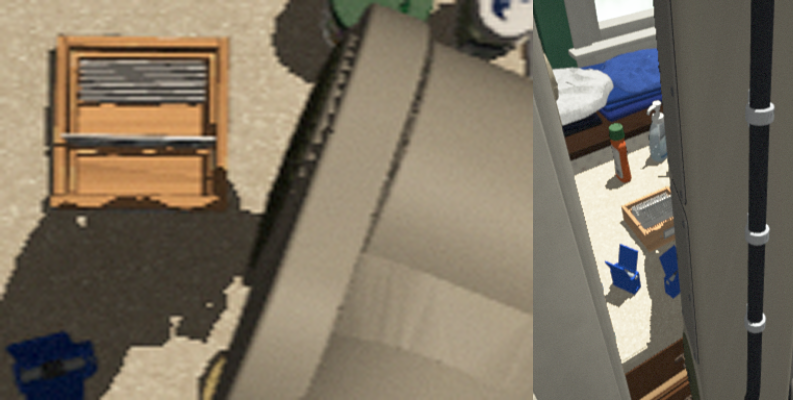

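The arm hides the clip in both cameras. I'll tilt the tool forward so that the top camera can see the clip.

{"op": "move_arm", "data": {
  "commands": "0 -8 0 0 10 15 0;0 -8 0 0 10 15 0;0 -8 0 0 10 15 0;0 -8 0 0 10 15 0;0 -8 0 0 10 0 0;0 -8 0 0 10 0 0;0 0 0 0 0 0 0;0 0 0 0 0 0 0"
}}

```text
t: 12.5
ee_pos: [0.461, -0.0434, 0.2431]
tcp_rot: [1.887, 1.597, 0.838]
force: [-0.4, 0.9, -0.7]
width: 0.0173
gripper_force: 64.7
```

```bash
python3 - <<'E'
from workcell import r
from h import *
o=r.observe();print(o['ee_pos'],o['tcp_rot'],o['width'],o['joints'])
p=r.read_camera('scene');q=r.read_camera('top')
for c in (p,q):
  print([(n,[(round(d['score'],2),np.round(d['at'],3).tolist()) for d in r.place_of(c,n)]) for n in ('jaw_tip_a','clip_centre')])
u=proj(q,o['ee_pos']);print(u)
x,y=int(u[0]),int(u[1]); print(x,y)
cv2.imwrite('pics/t5.png',q['color']);cv2.imwrite('pics/s5.png',p['color'])
a=cv2.resize(q['color'][y-65:y+35,x-60:x+60],None,fx=5,fy=5,interpolation=cv2.INTER_CUBIC)
b=cv2.resize(p['color'],None,fx=.4,fy=.4); a=np.hstack([a,np.zeros((500,200,3),np.uint8)]); a[:153,600:800]=b[:,:200]
cv2.imwrite('pics/c5.png',a)
E
```

```text
[ 0.4609516  -0.0434225   0.24310223] [1.88677936 1.59651372 0.83769588] 0.017328922313027188 [-0.48735258 -0.46973359 -1.01182033  0.2535552   0.35404738  1.39552247]
[('jaw_tip_a', [(0.82, [0.506, -0.039, 0.177]), (0.81, [0.368, 0.079, -0.004]), (0.73, [0.429, 0.164, 0.0]), (0.68, [0.369, 0.076, 0.002]), (0.64, [0.527, -0.049, 0.201]), (0.56, [0.432, 0.162, 0.0])]), ('clip_centre', [(0.83, [0.491, -0.042, 0.218]), (0.81, [0.432, 0.168, 0.048]), (0.74, [0.364, 0.079, 0.044])])]
[('jaw_tip_a', [(0.76, [0.361, 0.08, 0.002]), (0.64, [0.528, -0.04, 0.202]), (0.62, [0.436, 0.164, 0.0]), (0.52, [0.514, -0.042, 0.178]), (0.51, [0.431, 0.165, 0.002]), (0.5, [0.368, 0.078, -0.002])]), ('clip_centre', [(0.8, [0.367, 0.074, 0.044]), (0.65, [0.433, 0.16, 0.046]), (0.63, [0.623, -0.253, 0.001]), (0.6, [0.493, -0.049, 0.221])])]
[255.63954353 201.0565655 ]
255 201Traceback (most recent call last):
  File "<stdin>", line 11, in <module>
ValueError: could not broadcast input array from shape (154,200,3) into shape (153,200,3)
```

```bash
python3 - <<'E'
import cv2,numpy as np
from workcell import r
from scipy.spatial.transform import Rotation as Ro
o=r.observe();R=Ro.from_rotvec(o['tcp_rot'])
for n,X in dict(sa=[.506,-.039,.177],sb=[.527,-.049,.201],sc=[.491,-.042,.218],ta=[.514,-.042,.178],tb=[.528,-.040,.202],tc=[.493,-.049,.221]).items():
    print(n,np.round(R.inv().apply(np.array(X)-o['ee_pos'])*1000,1))
print(R.as_matrix().round(3))
q=cv2.imread('pics/t5.png');p=cv2.imread('pics/s5.png')
x,y=255,201
a=cv2.resize(q[y-65:y+35,x-40:x+40],None,fx=5,fy=5,interpolation=cv2.INTER_CUBIC)
b=cv2.resize(p[90:190,210:290],None,fx=5,fy=5,interpolation=cv2.INTER_CUBIC)
cv2.imwrite('pics/c5.png',np.hstack([a,b]))
E
```

```text
sa [  1.1 -20.   76.9]
sb [-3.5 13.1 76.3]
sc [ 1.5  0.6 38.2]
ta [ -0.8 -13.4  82.1]
tb [ 5.6 13.  76.4]
tc [-4.8  5.3 37.7]
[[ 0.11   0.661  0.742]
 [ 0.986 -0.165  0.   ]
 [ 0.123  0.732 -0.67 ]]
```

View pics/c5.png

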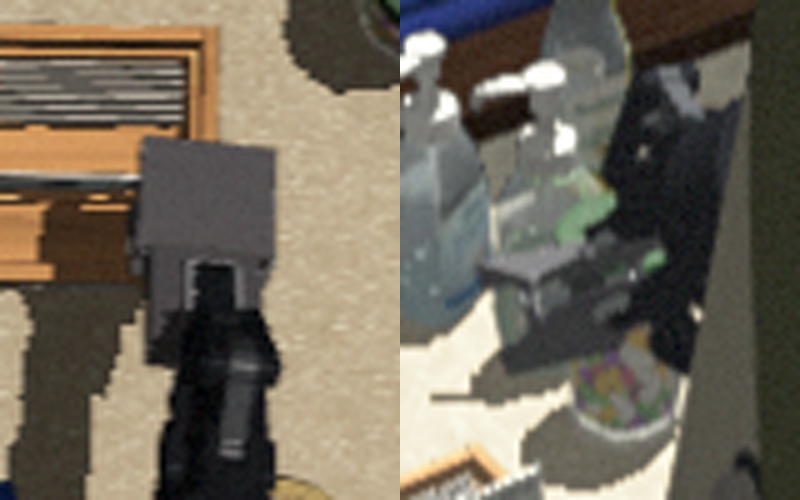

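The clip gapes wide and is square in the grip. In the top crop the jaws span columns 143 to 275, centred on the fingers, and the tips are about 80 mm ahead of the TCP. Next I'll bring the tool upright and measure the card's line.

{"op": "move_arm", "data": {
  "commands": "0 8 0 0 0 0 0;0 8 0 0 0 0 0;0 8 0 0 0 0 0;0 8 0 0 0 0 0;0 8 0 0 0 0 0;0 8 0 0 0 0 0;0 0 4 0 0 0 0;0 0 3.9 0 0 0 0;0 0 0 0 0 0 0"
}}

```text
t: 13.7
ee_pos: [0.4626, -0.0433, 0.2421]
tcp_rot: [-2.249, -2.19, 0.002]
force: [-0.6, -0.1, -0.9]
width: 0.0176
gripper_force: 64.7
```

```bash
python3 - <<'E'
from workcell import r
from h import *
o=r.observe();print(o['ee_pos'],o['tcp_rot'],np.degrees(2*np.arctan2(o['tcp_rot'][1],o['tcp_rot'][0]))-90,o['width'])
q=r.read_camera('top')
def line(im,a,b,z,half=4):
    # brightest ridge/edge column-wise between expected ends
    g=cv2.cvtColor(im,cv2.COLOR_BGR2GRAY).astype(float); P=[]
    for u in range(int(a[0])+4,int(b[0])-3):
        v0=int(round(a[1]+(b[1]-a[1])*(u-a[0])/(b[0]-a[0]))); s=g[v0-half:v0+half+1,u]; d=np.diff(s)
        w=np.maximum(s-np.median(s),0)**2; P.append((u,(w*np.arange(v0-half,v0+half+1)).sum()/max(w.sum(),1e-6)))
    vx,vy,x0,y0=cv2.fitLine(np.array(P,np.float32),cv2.DIST_HUBER,0,.1,.01).ravel()
    f=lambda u:ray(q,(u,y0+vy/vx*(u-x0)),z); A,B=f(a[0]),f(b[0]); print(np.round(A*1e3,1),np.round(B*1e3,1),'yaw',np.degrees(np.arctan2(-(A-B)[0],(A-B)[1])))
for n,sh in (('top0',0),('t2',None)):
    im=cv2.imread(f'pics/{n}.png')
    if sh==0: line(im,(209,185.7),(254.5,186.7),.09)
for dz in ([.535,.0685,.09],[.535,-.0415,.09]): print(proj(q,dz))
A,B=proj(q,[.536,.0685,.09]),proj(q,[.534,-.0415,.09])
line(q['color'],A,B,.09)
print([(round(d['score'],2),np.round(d['at'],4)) for d in r.place_of(q,'card_top')])
line(q['color'],proj(q,[.611,.077,.046]),proj(q,[.608,-.051,.046]),.046)
E
```

```text
[ 0.46256007 -0.0432577   0.24214002] [-2.24945003e+00 -2.19000132e+00  1.93287321e-03] -361.5344044966866 0.01755028568030052
[501.8  63.8  90. ] [502.2 -43.9  90. ] yaw 0.2197083880910034
[206.90699342 171.11715628]
[253.2914205  170.43992619]
[537.1  68.5  90. ] [525.5 -41.4  90. ] yaw -6.039792146044723
[]
[602.4  77.1  46. ] [601.7 -50.9  46. ] yaw -0.3473412290741097
```

```bash
python3 - <<'E'
from workcell import r
from h import *
q=r.read_camera('top')
im=cv2.imread('pics/top0.png')
def edge(name,rng,lo,hi,axis,sign,z,ch):
    P=[]
    c=ch.astype(float)
    for k in rng:
        s=c[k,lo:hi] if axis==0 else c[lo:hi,k]
        d=sign*np.diff(cv2.GaussianBlur(s.reshape(-1,1),(1,3),0.7).ravel()); i=int(np.argmax(d))
        if 0<i<len(d)-1:
            den=d[i-1]-2*d[i]+d[i+1]; i=i+(.5*(d[i-1]-d[i+1])/den if den else 0)
        m=lo+i+.5; P.append((m,k) if axis==0 else (k,m))
    W=np.array([ray(q,p,z)[:2] for p in P])
    vx,vy,x0,y0=cv2.fitLine(W.astype(np.float32),cv2.DIST_HUBER,0,.0005,.01).ravel()
    a=np.degrees(np.arctan2(vy,vx)); a=(a+45)%90-45
    res=np.median(abs((W-[x0,y0])@[-vy,vx]))
    print(name,'yaw',round(a,2),'mid',round(x0,4),round(y0,4),'res mm',round(res*1e3,2))
hsv=cv2.cvtColor(im,cv2.COLOR_BGR2HSV); S=hsv[:,:,1]; V=hsv[:,:,2]
edge('back',range(212,255),136,145,1,1,.046,S)
edge('left',range(145,180),202,211,0,1,.046,S)
edge('right',range(145,180),254,263,0,-1,.046,S)
edge('front',range(210,254),203,211,1,-1,.06,S)
edge('cardV',range(212,252),181,188,1,1,.09,V)
edge('cardS-',range(212,252),182,189,1,-1,.09,S)
edge('cardVdn',range(212,252),184,191,1,-1,.09,V)
E
```

```text
back yaw -1.26 mid 0.6152 0.0127 res mm 0.1
left yaw -1.49 mid 0.5608 0.0765 res mm 0.17
right yaw -2.15 mid 0.5567 -0.054 res mm 0.16
front yaw -0.96 mid 0.4506 0.0257 res mm 0.2
cardV yaw -1.59 mid 0.5088 0.0098 res mm 0.93
cardS- yaw -2.17 mid 0.5013 0.007 res mm 0.17
cardVdn yaw -2.59 mid 0.4988 0.0092 res mm 0.23
```

{"op": "move_arm", "data": {
  "commands": "0 0 0 20 16 0 0;0 0 0 20 16 0 0;0 0 0 20 16 0 0;0 0 0 12 8 -10 0;0 0 0 0 0 -15 0;0 0 0 0 0 -10 0;0 0 0 0 0 0 0"
}}

```text
t: 14.55
ee_pos: [0.5321, 0.0127, 0.2063]
tcp_rot: [-2.25, -2.188, 0.004]
force: [0.2, -0.4, -0.3]
width: 0.0178
gripper_force: 64.7
```

```bash
python3 - <<'E'
from workcell import r
from h import *
o=r.observe();print(o['ee_pos'],o['tcp_rot'],o['width'],o['force'])
p=r.read_camera('scene');q=r.read_camera('top')
for c in (p,q):
  print([(n,[(round(d['score'],2),np.round(d['at'],3).tolist()) for d in r.place_of(c,n)]) for n in ('jaw_tip_a','clip_centre','card_top')])
u=proj(p,[.535,.012,.11]);v=proj(q,[.535,.012,.09]);print(u,v)
f=lambda im,u:cv2.resize(im[int(u[1])-60:int(u[1])+60,int(u[0])-50:int(u[0])+50],None,fx=4,fy=4,interpolation=cv2.INTER_CUBIC)
cv2.imwrite('pics/c6.png',np.hstack([f(p['color'],u),f(q['color'],v)]))
E
```

```text
[0.53209755 0.01272034 0.20632636] [-2.25028478 -2.18812384  0.00390448] 0.01780681068537319 [ 0.19578698 -0.36517916 -0.34391841]
[('jaw_tip_a', [(0.81, [0.432, 0.163, -0.0]), (0.61, [0.543, 0.013, 0.125]), (0.59, [0.366, 0.077, 0.001]), (0.58, [0.437, 0.161, 0.0])]), ('clip_centre', [(0.85, [0.434, 0.169, 0.048]), (0.61, [0.365, 0.081, 0.048]), (0.53, [0.533, 0.017, 0.169])]), ('card_top', [(0.94, [0.536, 0.015, 0.091])])]
[('jaw_tip_a', []), ('clip_centre', []), ('card_top', [])]
[216.5512404  183.65443502] [230.73353978 170.76927974]
```

View pics/c6.png

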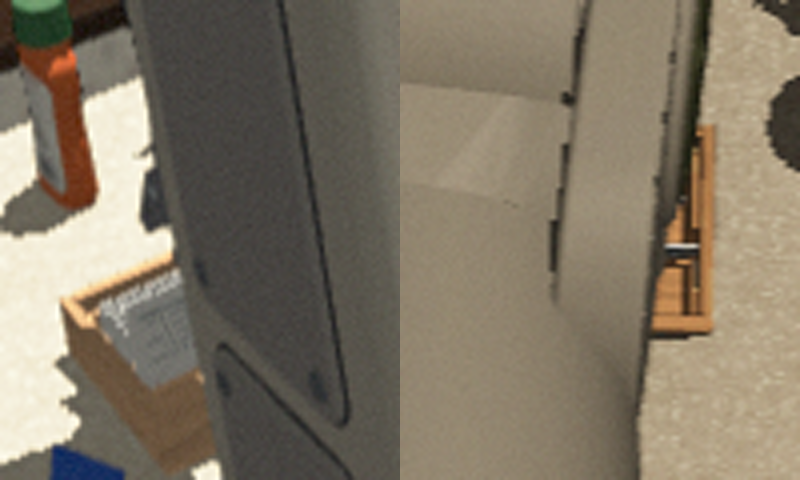

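{"op": "move_arm", "data": {
  "commands": "0 0 0 2 0 -10 0;0 0 0 0 0 -10 0;0 0 0 0 0 0 0"
}}

```text
t: 15.25
ee_pos: [0.5345, 0.0129, 0.1861]
tcp_rot: [-2.25, -2.189, 0.003]
force: [-0.6, 0.4, -2.2]
width: 0.0174
gripper_force: 64.7
```

{"op": "move_arm", "data": {
  "commands": "0 0 0 0 0 -10 0;0 0 0 0 0 -8 0;0 0 0 0 0 -8 0;0 0 0 0 0 0 0"
}}

```text
t: 15.65
ee_pos: [0.5348, 0.0129, 0.1607]
tcp_rot: [-2.25, -2.189, 0.003]
force: [0.6, 0.4, -0.9]
width: 0.0177
gripper_force: 64.7
```

{"op": "move_arm", "data": {
  "commands": "0 0 0 0 0 -6 0;0 0 0 0 0 0 0;0 0 0 0 0 0 0"
}}

```text
t: 15.95
ee_pos: [0.5358, 0.0128, 0.1564]
tcp_rot: [2.252, 2.191, 0.0]
force: [0.3, -0.4, -1.0]
width: 0.0175
gripper_force: 64.7
```

{"op": "move_arm", "data": {
  "commands": "0 0 0 0 0 -3 0;0 0 0 0 0 0 0;0 0 0 0 0 0 0;0 0 0 0 0 0 0"
}}

```text
t: 16.35
ee_pos: [0.5358, 0.0128, 0.1534]
tcp_rot: [2.252, 2.191, 0.0]
force: [0.3, -0.1, -1.8]
width: 0.0176
gripper_force: 64.7
```

```bash
python3 - <<'E'
from workcell import r
from h import *
L=[]
for k in range(3):
  p=r.read_camera('scene');q=r.read_camera('top'); o=r.observe(); L.append(np.r_[o['ee_pos'],o['force'],o['wrist_torque']])
  for c in (p,q):
    print([(n,[(round(d['score'],2),np.round(d['at'],3).tolist()) for d in r.place_of(c,n) if d['at'][0]>.45]) for n in ('jaw_tip_a','clip_centre','card_top','tray_front','vitamin_jar','spice_jar')])
print(np.mean(L,0).round(4),o['tcp_rot'],o['width'],o['t'])
E
```

```text
[('jaw_tip_a', [(0.37, [0.544, 0.013, 0.074])]), ('clip_centre', [(0.44, [0.534, 0.015, 0.114])]), ('card_top', [(0.87, [0.538, 0.01, 0.093])]), ('tray_front', [(0.52, [0.545, 0.011, 0.072])]), ('vitamin_jar', []), ('spice_jar', [])]
[('jaw_tip_a', []), ('clip_centre', []), ('card_top', []), ('tray_front', [(0.58, [0.481, 0.014, 0.032])]), ('vitamin_jar', [(0.74, [0.626, -0.159, 0.003]), (0.59, [0.624, -0.251, 0.003])]), ('spice_jar', [(0.59, [0.623, -0.251, -0.001])])]
[('jaw_tip_a', [(0.57, [0.549, 0.012, 0.074])]), ('clip_centre', [(0.63, [0.534, 0.014, 0.115])]), ('card_top', [(0.91, [0.536, 0.016, 0.092])]), ('tray_front', []), ('vitamin_jar', [(0.69, [0.546, 0.016, 0.073])]), ('spice_jar', [])]
[('jaw_tip_a', []), ('clip_centre', [(0.25, [0.481, 0.015, 0.031])]), ('card_top', []), ('tray_front', [(0.63, [0.487, 0.011, 0.028])]), ('vitamin_jar', [(0.64, [0.626, -0.157, 0.002])]), ('spice_jar', [(0.85, [0.622, -0.252, 0.003])])]
[('jaw_tip_a', [(0.44, [0.535, 0.011, 0.09]), (0.24, [0.534, 0.014, 0.069])]), ('clip_centre', [(0.39, [0.535, 0.014, 0.118])]), ('card_top', [(0.73, [0.536, 0.014, 0.094])]), ('tray_front', [(0.22, [0.535, 0.015, 0.068])]), ('vitamin_jar', []), ('spice_jar', [])]
[('jaw_tip_a', []), ('clip_centre', []), ('card_top', [(0.57, [0.626, -0.16, 0.003])]), ('tray_front', [(0.85, [0.481, 0.014, 0.033])]), ('vitamin_jar', [(0.72, [0.625, -0.156, 0.003])]), ('spice_jar', [(0.94, [0.622, -0.252, -0.002])])]
[ 0.5358  0.0128  0.1534 -0.1214 -0.3294 -0.4145 -0.0047  0.0358  0.0136] [2.25159451e+00 2.19070669e+00 8.81376613e-05] 0.017151713388709546 17.85
```

All readings agree: the pin is centred over the card, the tips are about 16 mm below the edge, there is no contact force, the tray is home and the jars haven't moved. I'll hand it in.

```bash
python3 -c "
from workcell import r
print(r.close_job())"
```

```text
the job is handed in; nothing more can be done
None
```

I've handed the job in with the tray pushed home and the grey clip held open astride the middle of the card's top edge, jaw tips about 16 mm below it. The arm hid the clip from a direct look at the end; its position comes from the arm's readings and the networks' position reports, with no contact force felt, and the timer was last located before the clip was grasped.

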